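# Load the stamp magazine

### The arm

A 6-joint arm with a two-finger parallel gripper is mounted at the origin on the work surface. World frame = base frame: x ahead of the robot, y to its left, z up, the work surface at z = 0. Lengths are in m, angles in degrees, forces in N, time in s.
With the tool pointing down it reaches from about 0.275 to 0.85 m from the base axis. Payload 5.2 kg.
Tool frame: the origin (TCP) lies on the mounting face of the last link; the fingertips stand 173 mm ahead of it and the grasp point (between the pads) lies 155 mm ahead of it; z points along the fingers, y is the line along which they close (so a half turn about z gives the same grasp; the last joint's range is limited). The gripper opens to 85 mm and grips with 20 to 120 N. Pads are 22 mm wide; open, the fingers measure 114 mm over their backs; the gripper's body (76 mm by 85 mm) begins 54 mm behind the grasp point. The pads swing forward as they close: fully open they stand 13 mm farther back than shut.
Start: joints at [-82.437, 14.817, 87.949, -0, 77.235, -11.62], TCP at [0.181, -0.519, 0.405] pointing down, gripper open.
Joint ranges: [-179.93, 179.93], [-52.35, 119.4], [10.71, 147.94], [-69.91, 249.91], [12.55, 155.21], [-178.61, 178.61]. Speed limits (degrees/s): [147.25, 147.25, 180, 180, 180, 180].

### API

Orientations are given as a 3x3 rotation matrix whose columns are the frame's x, y, z axes.
In Python, from station import * gives the robot as it stands.
- The arm moves only by the tool jog_arm, never from a script. Its argument "commands" is a list of rows, each an object with "angular": the turn, a rotation vector about the world's x, y, z in rad, a list of three; "translation": the shift along the world's x, y, z in cm, a list of three; "grip": the opening in per cent of the stroke, from 0 (shut) to 100 (fully open). In form: [{"angular": [ax, ay, az], "translation": [x, y, z], "grip": grip}, ...]. A call has 1 to 12 rows; each row shifts and turns the commanded pose from where the row before left it; what a row does not reach is not made up. A row lasts 1/10 s, in which the tool goes at most 50 mm and 8.59 degrees, less where a joint would pass 70% of its speed; a pose out of reach is approached as far as the arm can. A call with a gripper value outside its range is refused whole. The fingers move at their own pace and stop on an object; the grip force is fixed at half the most. Time passes only in rows, so rows that do not move let the fingers close. It gives the time, the measured TCP pose, the force, the opening and the grip force at its end, in the units of the state.
- sense(): the state, without advancing time (a new reading comes with each control period).
- snapshot(name): name is "scene" or "side" or "wrist"; returns a dict with "img" (480x640x3 uint8, red, green, blue), "fx", "fy", "cx", "cy" (pixels), "extrinsics" (4x4, takes a point from world to camera coordinates). Camera axes: x right, y down, z forward; pixel columns grow to the right and rows downward; lengths in m; the calibration is good to about 2 mm. The wrist camera is an equidistant fisheye: a pixel r from the principal point sees the ray r / f radians off the axis. A picture is of the moment at which its call begins. There is no depth.
- sign_off(): hands the job in; it is judged then, once.
Trained networks look in a picture, given as the dict that the camera call returned (one of the last four; its "shot" number tells which), for a name from the list of things; names that differ only in an ending like _2 or _b are one class to them, and where a whole thing is asked for, a point or a joint stands for the part that bears it (a point fixed in the world has none). Each returns a list of dicts, best first, with "confidence" (0 to 1); they miss things now and then, are a little off and sometimes report something else, mostly with a low value. They report only what shows in the picture. A call takes as long as a camera call. They do not tell look-alikes from the thing itself.
- look_for(query, picture): "at" ([x, y, z] in m, in world coordinates, good to about 4 mm: the middle of the surface that is visible of it).
- tip_of(query, picture): "at" ([x, y, z] in m, in world coordinates, good to about 4 mm: a listed point, or the origin of a listed thing).
The state is a dict: "t": time; "joint_positions": joint angles; "joint_vel": joint speeds; "effort": joint torques, N m; "ee_pos": TCP position; "orientation": TCP orientation; "wrist_force": force on the tool from outside, world axes, zero at the start; "moment": the same for the moment, N m; "width": finger opening in m; "finger_force": force on a finger pad.
Only numpy, scipy, OpenCV 4.12 (cv2) and the standard library are available. Lean on these libraries where they do the work, as an engineer would, in place of code of your own. Each camera call takes 0.05 s, during which the arm holds its last target. There are 200 camera calls.

### The job

Load the two blue stamp blocks into the tilted rail of the stamping feeder: lower each one upright into the open tray at the rail's high end with its brass nose pointing downhill, and let go so that it slides down into the covered part. Both should end up in the covered rail, one behind the other down at the stop, and the red stamp block stays where it is.

Things in the scene. Friction and masses are not known exactly. Their poses are not given: they have to be found in the camera images.
- stamp_a_mid (a point): First blue stamp block, 56 long x 30 wide x 48 high mm, ~0.12 kg: a foot 18 mm high, brass nose at the front end (+x), black rear; on it a blue fin, the handle, 12 mm thick (y), 36 long (x), from 18 to 48 mm height. Grip the fin's upper half across its thickness: fingertips stay above foot and tray walls. Point: block's centre, 24 mm above its underside. x to the nose, z up.
- stamp_b_mid (a point): Second blue stamp block, the same in all respects: 56 x 30 x 48 mm, foot 18 mm high, fin 12 mm thick above it, its point at the centre 24 mm above the underside, x to the brass nose, z up.
- red_stamp_mid (a point): Red stamp block of the same shape and size, not wanted: leave it. Its point is at the centre, 24 mm above the underside, x to the brass nose, z up.
- tray (a point): Middle of the loading tray's floor, 100 mm above the table, in a fixed slippery rail sloping 18 degrees. x downhill, y across, z square to the floor. Open above for x -60 to 62 mm: walls 14 mm high, 50 mm apart, from x 20 on narrowing to 38 mm. Then covered, 38 mm wide, top 30 mm above the floor with a 24 mm slot for the fins, to the stop at x 210. A block let go in the tray slides to the stop in about 1 s.
Things that resemble listed ones, but are neither listed nor needed, are in the scene too. Leave any orange or purple look-alike of the part that bears stamp_b_mid alone.

How it is judged:
By the outcome, as a careful person would: the job done as asked, in the order asked, and still so for the second after the job is handed in, with the robot touching nothing.
It also fails if it takes over 56 s, if anything falls off the work surface, if the arm or the gripper's body presses on something with over 40 N, if the wrist force passes 120 N, or if a joint passes its speed limit or range.

## Working session

There is one attempt and no reset: what is moved stays moved. The work goes in short steps, Python scripts to look and compute and a tool call to move; the robot and the scene stay as the last step left them, time stands still between calls to the robot, and variables do not carry over. Pictures are saved under pics/ and viewed, at most 12 in all, crops included, and the job is handed in when it is done.

Besides the shell and the picture viewer there is one more tool, called as name(argument=value, ...) on one line, values as JSON. jog_arm: Moves the arm, as the interface text tells. Its arguments: {"type":"object","properties":{"commands":{"type":"array","items":{"type":"object","properties":{"angular":{"type":"array","items":{"type":"number"}},"translation":{"type":"array","items":{"type":"number"}},"grip":{"type":"number"}}}}},"required":["commands"]}

```bash
mkdir -p pics; python3 - <<'E'
from station import *
import cv2,numpy as np
np.set_printoptions(precision=4,suppress=True)
for n in ["scene","side"]:
    p=snapshot(n); cv2.imwrite(f"pics/{n}1.png",p["img"][:,:,::-1])
    E=p["extrinsics"]
    for q in ["stamp_a_mid","red_stamp_mid","tray"]:
        for d in tip_of(q,p):
            c=E[:3,:3]@np.array(d["at"])+E[:3,3]
            print(n,q,np.round(d["at"],4),round(d["confidence"],2),np.round([p["fx"]*c[0]/c[2]+p["cx"],p["fy"]*c[1]/c[2]+p["cy"]]))
s=sense();print(s["t"],s["ee_pos"],s["orientation"],s["width"])
E
```

```text
scene stamp_a_mid [0.4715 0.0512 0.0283] 0.57 [304. 263.]
scene red_stamp_mid [0.4644 0.2822 0.0261] 0.83 [403. 237.]
scene tray [ 0.5411 -0.1627  0.0974] 0.66 [197. 281.]
side stamp_a_mid [0.4727 0.0495 0.0244] 0.73 [381. 272.]
side red_stamp_mid [0.462  0.2782 0.0239] 0.97 [403. 383.]
side tray [ 0.532  -0.1629  0.1017] 0.86 [342. 169.]
0.4 [ 0.1808 -0.5194  0.4046] [[ 0.9445  0.3286 -0.    ]
 [ 0.3286 -0.9445  0.0003]
 [ 0.0001 -0.0003 -1.    ]] 0.08558380798681312
```

View pics/scene1.png

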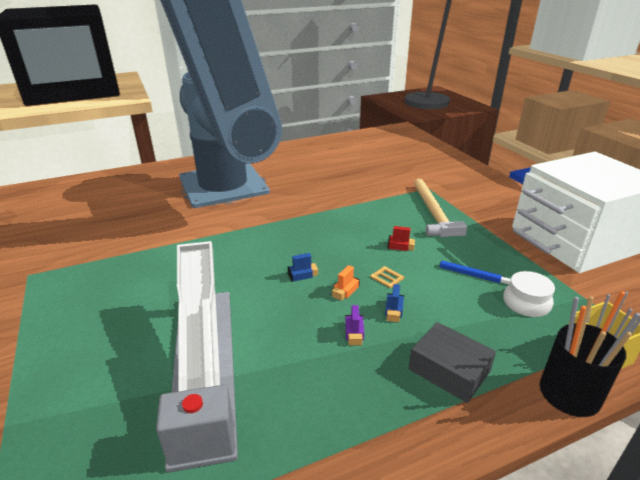

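View pics/side1.png

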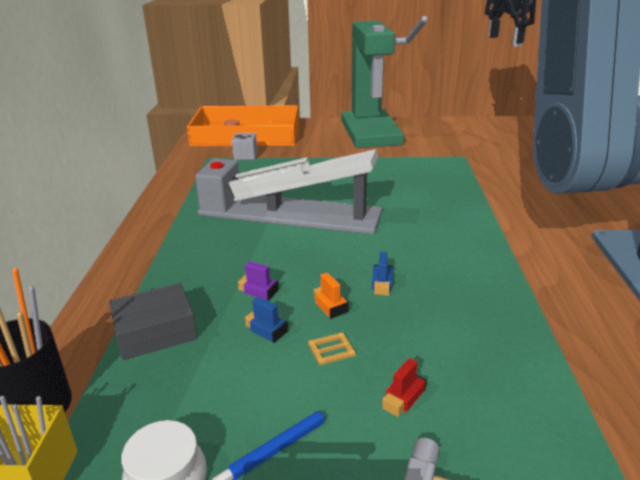

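The picture shows the blue blocks at scene (303,267), nose to +y, and (395,302), nose to +x. In the side view they are at (382,272) and (266,319). Things that could be mistaken for them are the orange block (346,283), purple (354,325) and red (401,238), plus the blue pen (470,272). The rail's high end is at (195,250), with downhill toward +x. I'll move above the blocks and check with the wrist camera.

jog_arm(commands=[{"translation": [2.2, 4.2, 0], "angular": [0, 0, 0], "grip": 100}, {"translation": [2.2, 4.2, 0], "angular": [0, 0, 0], "grip": 100}, {"translation": [2.2, 4.2, 0], "angular": [0, 0, 0], "grip": 100}, {"translation": [2.2, 4.2, 0], "angular": [0, 0, 0], "grip": 100}, {"translation": [2.2, 4.2, 0], "angular": [0, 0, 0], "grip": 100}, {"translation": [2.2, 4.2, 0], "angular": [0, 0, 0], "grip": 100}, {"translation": [2.2, 4.2, 0], "angular": [0, 0, 0], "grip": 100}, {"translation": [2.2, 4.2, 0], "angular": [0, 0, 0], "grip": 100}, {"translation": [2.2, 4.2, 0], "angular": [0, 0, 0], "grip": 100}, {"translation": [2.2, 4.2, 0], "angular": [0, 0, 0], "grip": 100}, {"translation": [2.2, 4.2, 0], "angular": [0, 0, 0], "grip": 100}, {"translation": [2.2, 4.2, 0], "angular": [0, 0, 0], "grip": 100}])

```text
t: 1.6
ee_pos: [0.4452, -0.0134, 0.4051]
orientation: [[0.944, 0.329, 0.001], [0.329, -0.944, -0.0], [0.001, 0.001, -1.0]]
wrist_force: [0.1, -0.3, 0.4]
width: 0.0852
finger_force: 0.0
```

jog_arm(commands=[{"translation": [2, 4, 0], "angular": [0, 0, 0], "grip": 100}, {"translation": [2, 4, 0], "angular": [0, 0, 0], "grip": 100}, {"translation": [2, 4, 0], "angular": [0, 0, 0], "grip": 100}, {"translation": [0, 0, 0], "angular": [0, 0, 0], "grip": 100}, {"translation": [0, 0, 0], "angular": [0, 0, 0], "grip": 100}])

```text
t: 2.1
ee_pos: [0.5047, 0.1054, 0.4043]
orientation: [[0.944, 0.331, -0.001], [0.331, -0.944, -0.0], [-0.001, 0.0, -1.0]]
wrist_force: [0.2, -0.4, 0.4]
width: 0.0858
finger_force: 0.0
```

```bash
cat > h.py <<'E'
from station import *
import cv2,numpy as np
np.set_printoptions(precision=4,suppress=True)
def proj(p,X):
    c=p["extrinsics"][:3,:3]@np.array(X)+p["extrinsics"][:3,3]
    th=np.arctan2(np.hypot(c[0],c[1]),c[2]); r=np.hypot(c[0],c[1])
    return np.array([p["fx"]*th*c[0]/r+p["cx"],p["fy"]*th*c[1]/r+p["cy"]])
def ray(p,uv):
    d=(np.array(uv)-[p["cx"],p["cy"]])/[p["fx"],p["fy"]]; th=np.linalg.norm(d)
    v=np.r_[np.sin(th)*d/th,np.cos(th)]; R=p["extrinsics"][:3,:3]
    return -R.T@p["extrinsics"][:3,3], R.T@v
def onplane(p,uv,z):
    o,v=ray(p,uv); return o+v*(z-o[2])/v[2]
E
python3 - <<'E'
from h import *
p=snapshot("wrist"); cv2.imwrite("pics/w1.png",p["img"][:,:,::-1])
np.save("w1.npy",p,allow_pickle=True)
for q in ["stamp_a_mid","tray"]:
    for d in tip_of(q,p): print(q,np.array(d["at"]),round(d["confidence"],2),proj(p,d["at"]))
s=sense();print(s["t"],s["ee_pos"],s["orientation"],s["width"],s["joint_positions"],s["wrist_force"])
E
```

```text
stamp_a_mid [0.4725 0.0434 0.0223] 0.92 [366.4976 258.4635]
tray [ 0.5342 -0.1612  0.1008] 0.88 [585.0838 289.4279]
2.25 [0.5044 0.1035 0.4047] [[ 0.9449  0.3274 -0.0004]
 [ 0.3274 -0.9449 -0.0004]
 [-0.0005  0.0002 -1.    ]] 0.08539678486031536 [-0.8171 11.2013 92.6511 -0.0236 76.1696 70.0766] [-0.5413 -0.6112 -0.344 ]
```

View pics/w1.png

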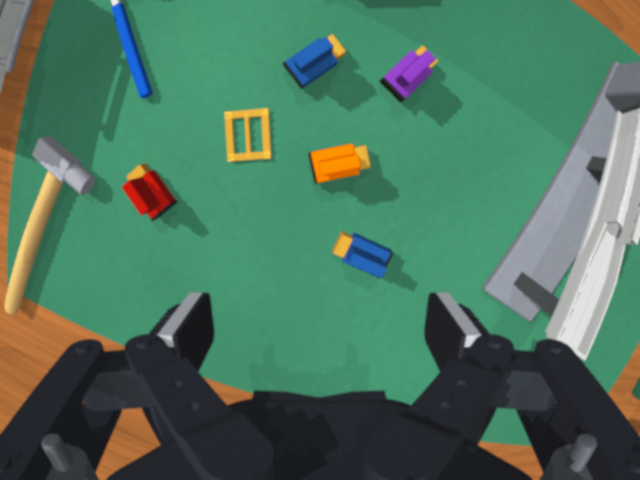

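The wrist view shows blue A at (363,255), nose to the left, and blue B at (314,61), nose to the upper right. Orange is at (340,162), purple at (410,72), red at (150,192), and the rail is on the right. Next is a close crop of the chosen blocks to check the choice and get accurate poses.

```bash
python3 - <<'E'
from h import *
p=np.load("w1.npy",allow_pickle=True).item(); im=p["img"][:,:,::-1]
a=cv2.resize(im[225:285,325:400],None,fx=5,fy=5,interpolation=cv2.INTER_CUBIC)
b=cv2.resize(im[30:90,277:352],None,fx=5,fy=5,interpolation=cv2.INTER_CUBIC)
t=cv2.resize(im[70:370,520:640],None,fx=2,fy=2)
o=np.zeros((600,615+0,3),np.uint8); o[:300,:375]=a;o[300:,:375]=b;o[:,375:]=t
cv2.imwrite("pics/crop1.png",o)
E
```

```text
(no output)
```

View pics/crop1.png

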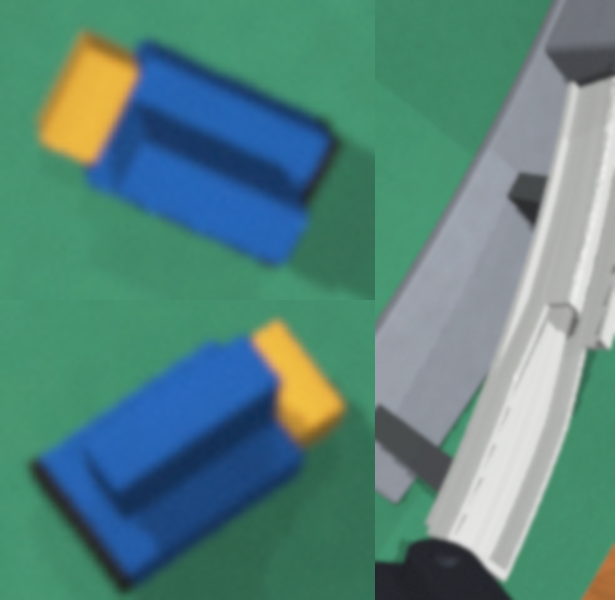

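```bash
cat > fit.py <<'E'
from h import *
from scipy.optimize import minimize
def box(x0,x1,w,z0,z1): return np.array([[x,y,z] for x in(x0,x1) for y in(-w,w) for z in(z0,z1)])
FOOT=box(-.028,.028,.015,0,.018); FIN=box(-.018,.018,.006,.018,.048)
def fit(p,win,guess,S=6,z=0):
    u0,v0,u1,v1=win; im=cv2.resize(p["img"][v0:v1,u0:u1],None,fx=S,fy=S,interpolation=cv2.INTER_CUBIC)
    h=cv2.cvtColor(im,cv2.COLOR_RGB2HSV); H,Sa,V=cv2.split(h)
    m=(((H>100)&(H<125)&(Sa>120))|((H>10)&(H<28)&(Sa>120))|(V<45)).astype(np.uint8)
    n,l,st,_=cv2.connectedComponentsWithStats(m); m=(l==1+st[1:,4].argmax()).astype(np.uint8)
    def ren(q):
        c,s=np.cos(q[2]),np.sin(q[2]); R=np.array([[c,-s,0],[s,c,0],[0,0,1]]); r=np.zeros_like(m)
        for B in (FOOT,FIN):
            P=np.array([proj(p,R@b+[q[0],q[1],z]) for b in B])
            P=((P-[u0,v0]+.5)*S-.5)
            cv2.fillConvexPoly(r,cv2.convexHull(np.round(P*16).astype(np.int32)),1,shift=4)
        return r
    def cost(q):
        r=ren(q); return 1-(r&m).sum()/(r|m).sum()
    g=np.array(guess,float); sim=np.vstack([g,g+[.006,0,0],g+[0,.006,0],g+[0,0,.15]])
    o=minimize(cost,g,method="Nelder-Mead",options=dict(initial_simplex=sim,xatol=1e-5,fatol=1e-5,maxiter=300))
    return o.x,1-o.fun
E
python3 - <<'E'
from fit import *
p=np.load("w1.npy",allow_pickle=True).item()
for nm,w,n,c in [("A",(325,225,400,285),(343,246),(366,258)),("B",(277,30,352,90),(336,47),(311,64))]:
    N=onplane(p,n,.018); C=onplane(p,c,.024); d=N-C
    q,i=fit(p,w,[C[0],C[1],np.arctan2(d[1],d[0])]); print(nm,q[:2],np.degrees(q[2]),i)
# rail corners from full picture: (uv) of tray top end corners
o,_=ray(p,(320,200)); print("cam",o,p["fx"],p["cx"],p["cy"])
E
```

```text
A [0.4715 0.0328] 86.64537637346959 0.7046330202197102
B [0.6344 0.1615] -34.04305977955838 0.7410524476542707
cam [0.5677 0.1278 0.3744] 371.64829954431775 318.7860261686127 237.94496036768706
```

```bash
sed -i 's/return o.x,1-o.fun/r=ren(o.x); im[...,0]=np.where(r>0,255,im[...,0]); im[...,1]=np.where(m>0,255,im[...,1]); return o.x,1-o.fun,im/' fit.py
python3 - <<'E'
from fit import *
p=np.load("w1.npy",allow_pickle=True).item(); ims=[]
for nm,w,n,c in [("A",(325,225,400,285),(343,246),(366,258)),("B",(277,30,352,90),(336,47),(311,64))]:
    N=onplane(p,n,.018); C=onplane(p,c,.024); d=N-C; print(N,C)
    q,i,im=fit(p,w,[C[0],C[1],np.arctan2(d[1],d[0])],S=5); ims.append(im); print(nm,q,i)
cv2.imwrite("pics/ov.png",np.vstack(ims)[...,::-1])
E
```

```text
[0.4758 0.0696 0.018 ] [0.4732 0.0445 0.024 ]
A [0.472  0.0435 1.4723] 0.6869181665041227
[0.6579 0.142  0.018 ] [0.6327 0.1581 0.024 ]
B [ 0.6347  0.1616 -0.5659] 0.7401604490898808
```

View pics/ov.png

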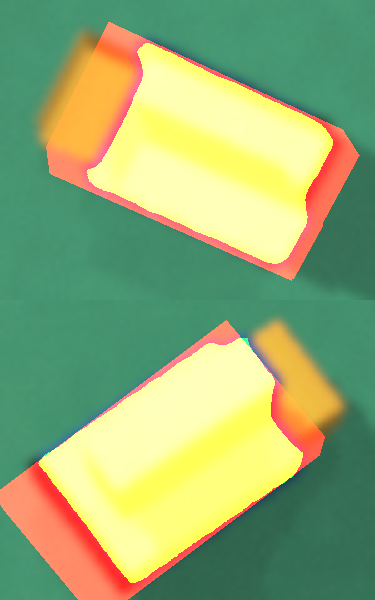

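The overlay shows the mask covering only the blue part, since the brass nose is cut off. I'll join the nose in and refit, then measure the rail too.

```bash
sed -i 's/^    n,l,st/    m=cv2.morphologyEx(m,cv2.MORPH_CLOSE,np.ones((2*S+1,2*S+1),np.uint8)); n,l,st/' fit.py
python3 - <<'E'
from fit import *
p=np.load("w1.npy",allow_pickle=True).item(); ims=[]
for nm,w,n,c in [("A",(325,225,400,285),(343,246),(366,258)),("B",(277,30,352,90),(336,47),(311,64))]:
    N=onplane(p,n,.018); C=onplane(p,c,.024); d=N-C
    q,i,im=fit(p,w,[C[0],C[1],np.arctan2(d[1],d[0])],S=5); ims.append(im); print(nm,q[:2],np.degrees(q[2]),i)
# rail in full-image pixel coords from crop: u=520+(x-375)/2, v=70+y/2
for nm,x,y in [("topL",430,525),("topR",505,578)]:
    print(nm,(520+(x-375)/2,70+y/2))
t=np.radians(18)
for dx in (0,1):
  for z in (.118-.0+.014,):
    pass
q=snapshot("scene"); im=q["img"][230:440,140:260][:,:,::-1]
a=cv2.resize(im,None,fx=2.8,fy=2.8,interpolation=cv2.INTER_CUBIC)
s=snapshot("side"); b=cv2.resize(s["img"][140:240,185:395][:,:,::-1],None,fx=2.1,fy=2.1,interpolation=cv2.INTER_CUBIC)
o=np.zeros((600,800,3),np.uint8); o[:a.shape[0],:a.shape[1]]=a; o[:b.shape[0],340:340+b.shape[1]]=b
for i,m in enumerate(ims): mm=cv2.resize(m[...,::-1],(220,176)); o[300:476,350+225*i:570+225*i]=mm
cv2.imwrite("pics/rail.png",o)
E
```

```text
A [0.472  0.0474] 84.59370815272838 0.8668106392824875
B [0.6417 0.1566] -35.22721987823495 0.8610737838787703
topL (547.5, 332.5)
topR (585.0, 359.0)
```

View pics/rail.png

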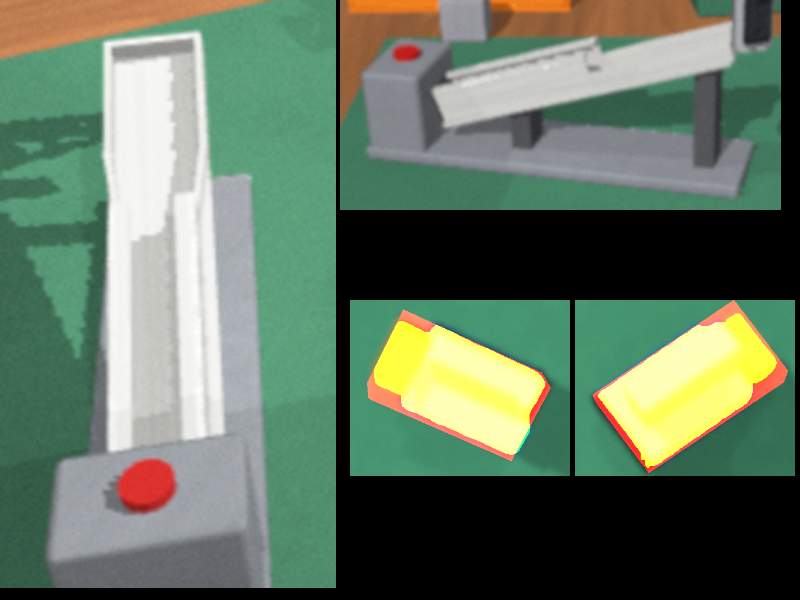

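The rail crop shows the tray's back rim at crop (106,42)–(200,34) and the rail ending at the box at crop (108,450)–(224,435). The block overlays now fit well. Next I'll work out the rail's yaw and the moves.

```bash
python3 - <<'E'
from fit import *
q=snapshot("scene"); w=np.load("w1.npy",allow_pickle=True).item()
def pin(q,uv,z):
    R=q["extrinsics"][:3,:3]; o=-R.T@q["extrinsics"][:3,3]; v=R.T@np.array([(uv[0]-q["cx"])/q["fx"],(uv[1]-q["cy"])/q["fy"],1]); return o+v*(z-o[2])/v[2]
t=np.radians(18)
zz=lambda x,h: .1-x*np.sin(t)+h*np.cos(t)
f=lambda x,y:(140+x/2.8,230+y/2.8)
for nm,uv,x,h in [("bL",f(106,42),-.061,.014),("bR",f(200,34),-.061,.014),("fL",f(108,450),.2,.03),("fR",f(224,435),.2,.03),("kL",f(106,160),.02,.014),("kR",f(208,180),.02,.014)]:
    print(nm,pin(q,uv,zz(x,h)))
for uv in [(547.5,332.5),(585,359)]: print("w",onplane(w,uv,zz(-.061,.014)))
for d in tip_of("tray",q): print(d)
E
```

```text
bL [ 0.4747 -0.1764  0.1322]
bR [ 0.4889 -0.1225  0.1322]
fL [ 0.7256 -0.2267  0.0667]
fR [ 0.7387 -0.1747  0.0667]
kL [ 0.5572 -0.1938  0.1071]
kR [ 0.5978 -0.1454  0.1071]
w [ 0.4906 -0.1101  0.1322]
w [ 0.4757 -0.179   0.1322]
{'at': [0.541, -0.1624, 0.0981], 'confidence': 0.96}
{'at': [0.4684, 0.0505, 0.0277], 'confidence': 0.61}
```

jog_arm(commands=[{"translation": [-0.4, -0.7, -1], "angular": [0, 0, 0.143], "grip": 60}, {"translation": [-0.4, -0.7, -1], "angular": [0, 0, 0.143], "grip": 60}, {"translation": [-0.4, -0.7, -1], "angular": [0, 0, 0.143], "grip": 60}, {"translation": [-0.4, -0.7, -1], "angular": [0, 0, 0.143], "grip": 60}, {"translation": [-0.4, -0.7, -1], "angular": [0, 0, 0.143], "grip": 60}, {"translation": [-0.4, -0.7, -1], "angular": [0, 0, 0.143], "grip": 60}, {"translation": [-0.4, -0.7, -1], "angular": [0, 0, 0.143], "grip": 60}, {"translation": [-0.4, -0.7, -1], "angular": [0, 0, 0.143], "grip": 60}, {"translation": [0, 0, 0], "angular": [0, 0, 0], "grip": 60}, {"translation": [0, 0, 0], "angular": [0, 0, 0], "grip": 60}])

```text
t: 3.45
ee_pos: [0.4728, 0.0482, 0.325]
orientation: [[0.097, 0.995, 0.0], [0.995, -0.097, 0.0], [0.0, 0.0, -1.0]]
wrist_force: [1.1, -1.1, -0.5]
width: 0.0509
finger_force: 0.0
```

```bash
python3 - <<'E'
from fit import *
p=snapshot("wrist"); np.save("w2.npy",p,allow_pickle=True)
u,v=proj(p,[.472,.047,.024]).astype(int)
q,i,im=fit(p,(u-60,v-60,u+60,v+60),[.472,.047,np.radians(85)],S=4); print(u,v,q[:2],np.degrees(q[2]),i)
full=p["img"].copy(); o=np.hstack([full[:, :, ::-1][:480,:320*2:1], np.zeros((480,160,3),np.uint8)]); o[:160,640:]=cv2.resize(im,(160,160))[...,::-1]
cv2.imwrite("pics/w2.png",o)
s=sense();print(s["t"],s["ee_pos"],s["orientation"],s["width"],s["joint_positions"])
E
```

```text
317 230 [0.4732 0.0476] 84.39198296202287 0.8992397061336067
3.5 [0.4731 0.0483 0.3253] [[ 0.0962  0.9954  0.0011]
 [ 0.9954 -0.0962  0.    ]
 [ 0.0001  0.0011 -1.    ]] 0.05120648008162174 [ -7.6438  11.3303 104.471    0.012   64.1378  -2.1266]
```

View pics/w2.png

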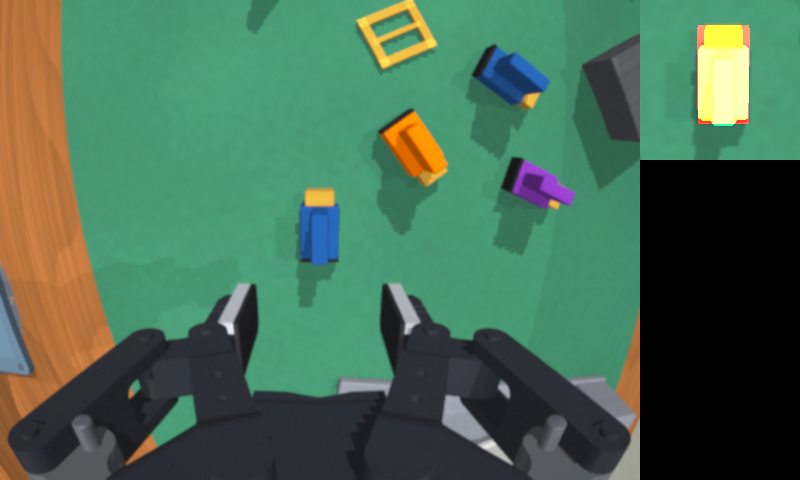

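The view shows A at (319,228), centred between the pads and aligned, with its nose pointing up the image. I'll descend and grip.

jog_arm(commands=[{"translation": [0, 0, -3.5], "angular": [0, 0, 0], "grip": 60}, {"translation": [0, 0, -3.5], "angular": [0, 0, 0], "grip": 60}, {"translation": [0, 0, -3], "angular": [0, 0, 0], "grip": 60}, {"translation": [0, 0, -1.5], "angular": [0, 0, 0], "grip": 60}, {"translation": [0, 0, -1], "angular": [0, 0, 0], "grip": 60}, {"translation": [0, 0, 0], "angular": [0, 0, 0], "grip": 0}, {"translation": [0, 0, 0], "angular": [0, 0, 0], "grip": 0}, {"translation": [0, 0, 0], "angular": [0, 0, 0], "grip": 0}, {"translation": [0, 0, 0], "angular": [0, 0, 0], "grip": 0}, {"translation": [0, 0, 0], "angular": [0, 0, 0], "grip": 0}, {"translation": [0, 0, 0], "angular": [0, 0, 0], "grip": 0}])

```text
t: 4.6
ee_pos: [0.4733, 0.0485, 0.2008]
orientation: [[0.092, 0.996, 0.003], [0.996, -0.092, -0.0], [0.0, 0.003, -1.0]]
wrist_force: [0.4, 0.9, 6.2]
width: 0.0104
finger_force: 60.2
```

jog_arm(commands=[{"translation": [0, 0, 3], "angular": [0, 0, 0], "grip": 0}, {"translation": [0, 0, 4], "angular": [0, 0, -0.14], "grip": 0}, {"translation": [1.3, -2.2, 4], "angular": [0, 0, -0.14], "grip": 0}, {"translation": [1.3, -2.2, 4], "angular": [0, 0, -0.14], "grip": 0}, {"translation": [1.3, -2.2, 1], "angular": [0, 0, -0.14], "grip": 0}, {"translation": [1.3, -2.2, 0], "angular": [0, 0, -0.14], "grip": 0}, {"translation": [1.3, -2.2, 0], "angular": [0, 0, -0.14], "grip": 0}, {"translation": [1.3, -2.2, 0], "angular": [0, 0, -0.14], "grip": 0}, {"translation": [1.3, -2.3, 0], "angular": [0, 0, -0.14], "grip": 0}, {"translation": [1.3, -2.3, 0], "angular": [0, 0, -0.14], "grip": 0}, {"translation": [1.3, -2.3, 0], "angular": [0, 0, -0.14], "grip": 0}, {"translation": [1.1, -2.3, 0], "angular": [0, 0, -0.14], "grip": 0}])

```text
t: 5.8
ee_pos: [0.601, -0.1764, 0.3593]
orientation: [[0.998, -0.067, -0.001], [-0.067, -0.998, 0.0], [-0.001, -0.0, -1.0]]
wrist_force: [0.2, 1.1, -1.4]
width: 0.0104
finger_force: 59.2
```

jog_arm(commands=[{"translation": [0, 0, 0], "angular": [0, 0, -0.14], "grip": 0}, {"translation": [0, 0, 0], "angular": [0.0227, 0.1023, 0], "grip": 0}, {"translation": [0, 0, 0], "angular": [0.0227, 0.1023, 0], "grip": 0}, {"translation": [0, 0, 0], "angular": [0.0227, 0.1023, 0], "grip": 0}, {"translation": [0, 0, 0], "angular": [0, 0, 0], "grip": 0}, {"translation": [0, 0, 0], "angular": [0, 0, 0], "grip": 0}])

```text
t: 6.4
ee_pos: [0.601, -0.1755, 0.359]
orientation: [[0.933, -0.201, -0.3], [-0.189, -0.98, 0.067], [-0.307, -0.006, -0.952]]
wrist_force: [-0.1, -0.1, -1.3]
width: 0.0111
finger_force: 59.2
```

```bash
python3 - <<'E'
from h import *
w=snapshot("wrist"); q=snapshot("scene"); s=snapshot("side"); np.save("s3.npy",[w,q,s],allow_pickle=True)
a=cv2.resize(q["img"][190:440,130:280],None,fx=2,fy=2); b=cv2.resize(s["img"][60:240,185:425],None,fx=1.6,fy=1.6)
o=np.zeros((600,800,3),np.uint8); o[:500,:300]=a; o[:288,305:689]=b; o[300:,310:710]=cv2.resize(w["img"],(400,300))
cv2.imwrite("pics/p3.png",o[...,::-1])
t=sense();print(t["t"],t["ee_pos"],t["orientation"],t["width"],t["joint_positions"],t["wrist_force"])
psi=np.radians(-12.5);c,n=np.cos(psi),np.sin(psi);k=np.radians(18);C,S=np.cos(k),np.sin(k)
T=np.array([[c*C,-n,c*S],[n*C,c,n*S],[-S,0,C]]); print("TCP in tray",T.T@(t["ee_pos"]-np.array([.536,-.162,.1])));print("tool in tray",T.T@np.array(t["orientation"]))
for nm,p in (("w",w),("sc",q),("sd",s)):
    for d in tip_of("tray",p)[:1]: print(nm,d)
E
```

```text
6.55 [ 0.6005 -0.1753  0.36  ] [[ 0.9326 -0.2007 -0.2999]
 [-0.1894 -0.9796  0.0665]
 [-0.3071 -0.0052 -0.9516]] 0.010666804132868296 [-25.333   30.2595  72.2823  -3.9247  94.9176  76.4617] [ 0.3674  0.1087 -2.34  ]
TCP in tray [-0.0177  0.0009  0.2676]
tool in tray [[ 0.9999  0.0169  0.0019]
 [ 0.0169 -0.9999  0.    ]
 [ 0.0019 -0.     -1.    ]]
w {'at': [0.5344, -0.1616, 0.1026], 'confidence': 0.92}
sc {'at': [0.5419, -0.1648, 0.0977], 'confidence': 0.68}
sd {'at': [0.5348, -0.1615, 0.1034], 'confidence': 0.6}
```

View pics/p3.png

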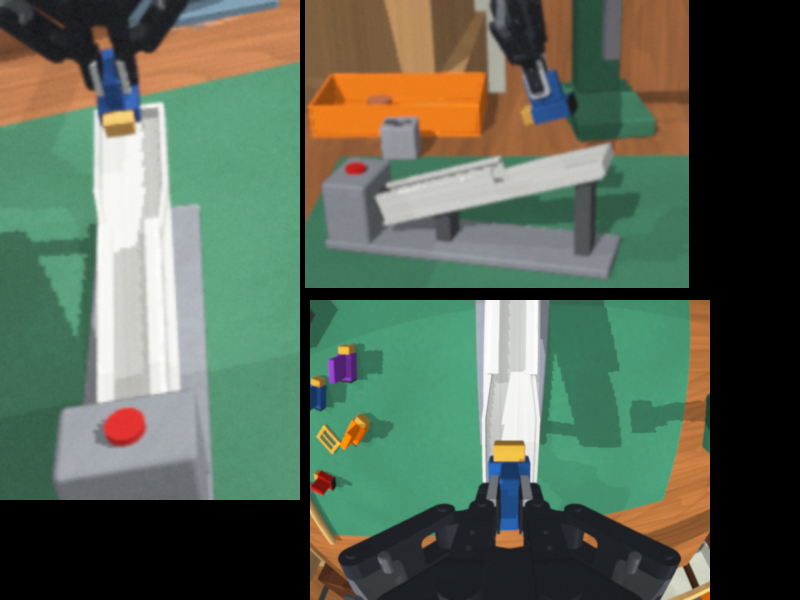

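The block is held tilted parallel to the rail, nose downhill, centred over the tray (wrist panel: block u≈510, rail centre ≈513). I'll lower it now.

jog_arm(commands=[{"translation": [-0.4, 0.09, -1.27], "angular": [0, 0, 0], "grip": 0}, {"translation": [-0.4, 0.09, -1.27], "angular": [0, 0, 0], "grip": 0}, {"translation": [-0.4, 0.09, -1.27], "angular": [0, 0, 0], "grip": 0}, {"translation": [-0.4, 0.09, -1.27], "angular": [0, 0, 0], "grip": 0}, {"translation": [-0.13, 0.03, -0.4], "angular": [0, 0, 0], "grip": 0}, {"translation": [-0.1, 0.02, -0.3], "angular": [0, 0, 0], "grip": 0}, {"translation": [0, 0, 0], "angular": [0, 0, 0], "grip": 0}, {"translation": [0, 0, 0], "angular": [0, 0, 0], "grip": 0}])

```text
t: 7.5
ee_pos: [0.5827, -0.1715, 0.3026]
orientation: [[0.932, -0.201, -0.301], [-0.189, -0.98, 0.066], [-0.308, -0.005, -0.951]]
wrist_force: [1.0, -1.0, -1.4]
width: 0.0106
finger_force: 59.2
```

jog_arm(commands=[{"translation": [-0.06, 0.01, -0.19], "angular": [0, 0, 0], "grip": 0}, {"translation": [-0.06, 0.01, -0.19], "angular": [0, 0, 0], "grip": 0}, {"translation": [0, 0, 0], "angular": [0, 0, 0], "grip": 0}, {"translation": [0, 0, 0], "angular": [0, 0, 0], "grip": 0}])

```text
t: 7.9
ee_pos: [0.5812, -0.1711, 0.2981]
orientation: [[0.932, -0.201, -0.302], [-0.189, -0.98, 0.067], [-0.309, -0.005, -0.951]]
wrist_force: [-0.3, -0.0, -1.3]
width: 0.0107
finger_force: 59.2
```

jog_arm(commands=[{"translation": [-0.03, 0.0, -0.1], "angular": [0, 0, 0], "grip": 0}, {"translation": [0, 0, 0], "angular": [0, 0, 0], "grip": 50}, {"translation": [0, 0, 0], "angular": [0, 0, 0], "grip": 50}, {"translation": [0, 0, 0], "angular": [0, 0, 0], "grip": 50}, {"translation": [0, 0, 0], "angular": [0, 0, 0], "grip": 50}, {"translation": [0.6, -0.13, 1.9], "angular": [0, 0, 0], "grip": 50}, {"translation": [1, -0.2, 3], "angular": [0, 0, 0], "grip": 50}, {"translation": [0, 0, 3], "angular": [0, 0, 0], "grip": 50}, {"translation": [0, 0, 0], "angular": [0, 0, 0], "grip": 50}, {"translation": [0, 0, 0], "angular": [0, 0, 0], "grip": 50}])

```text
t: 8.9
ee_pos: [0.597, -0.1744, 0.3767]
orientation: [[0.933, -0.201, -0.3], [-0.189, -0.98, 0.066], [-0.308, -0.005, -0.952]]
wrist_force: [0.2, -0.2, -0.6]
width: 0.0427
finger_force: 0.0
```

```bash
python3 - <<'E'
from fit import *
w=snapshot("wrist"); q=snapshot("scene"); s=snapshot("side")
a=cv2.resize(q["img"][190:440,130:280],None,fx=2,fy=2); b=cv2.resize(s["img"][60:240,185:425],None,fx=1.6,fy=1.6)
o=np.zeros((600,800,3),np.uint8); o[:500,:300]=a; o[:288,305:689]=b; o[300:,310:710]=cv2.resize(w["img"],(400,300))
cv2.imwrite("pics/p4.png",o[...,::-1])
t=sense();print(t["t"],t["ee_pos"],t["orientation"],t["width"],t["joint_positions"])
E
```

```text
9.05 [ 0.5966 -0.1743  0.3747] [[ 0.9313 -0.2007 -0.304 ]
 [-0.1889 -0.9796  0.0681]
 [-0.3115 -0.006  -0.9502]] 0.04278580518324842 [-25.3934  29.3824  71.6858  -3.9747  96.6476  76.2881]
```

View pics/p4.png

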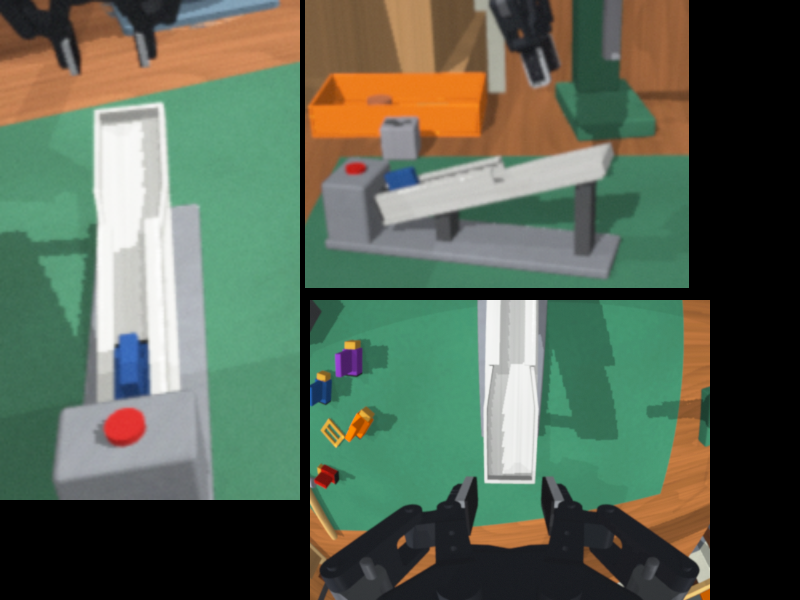

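Block A sits at the stop, nose first, and the rail is clear behind it. On to B.

jog_arm(commands=[{"translation": [0.45, 3.3, 0], "angular": [-0.0227, -0.1023, 0], "grip": 60}, {"translation": [0.45, 3.3, 0], "angular": [-0.0227, -0.1023, 0], "grip": 60}, {"translation": [0.45, 3.3, 0], "angular": [-0.0227, -0.1023, 0], "grip": 60}, {"translation": [0.45, 3.3, 0], "angular": [0, 0, -0.138], "grip": 60}, {"translation": [0.45, 3.3, 0], "angular": [0, 0, -0.138], "grip": 60}, {"translation": [0.45, 3.3, -1], "angular": [0, 0, -0.138], "grip": 60}, {"translation": [0.45, 3.3, -1], "angular": [0, 0, 0], "grip": 60}, {"translation": [0.45, 3.3, -1], "angular": [0, 0, 0], "grip": 60}, {"translation": [0.45, 3.3, -1], "angular": [0, 0, 0], "grip": 60}, {"translation": [0.45, 3.4, -1], "angular": [0, 0, 0], "grip": 60}, {"translation": [0, 0, 0], "angular": [0, 0, 0], "grip": 60}, {"translation": [0, 0, 0], "angular": [0, 0, 0], "grip": 60}])

```text
t: 10.25
ee_pos: [0.6414, 0.1573, 0.3244]
orientation: [[0.818, -0.575, -0.003], [-0.575, -0.818, -0.001], [-0.002, 0.002, -1.0]]
wrist_force: [0.2, -0.3, -0.3]
width: 0.0512
finger_force: 0.0
```

```bash
python3 - <<'E'
from fit import *
p=snapshot("wrist")
u,v=proj(p,[.6417,.1566,.024]).astype(int)
q,i,im=fit(p,(u-60,v-60,u+60,v+60),[.6417,.1566,np.radians(-35.2)],S=4); print(u,v,q[:2],np.degrees(q[2]),i)
o=np.hstack([p["img"],np.zeros((480,160,3),np.uint8)]); o[:160,640:]=cv2.resize(im,(160,160))
cv2.imwrite("pics/w5.png",o[...,::-1])
s=sense();R=s["orientation"];print(s["t"],s["ee_pos"],R,s["width"],np.degrees(np.arctan2(R[1][0],R[0][0])))
for d in tip_of("stamp_b_mid",p): print(d)
E
```

```text
318 227 [0.6398 0.1575] -34.375007796266445 0.898556295916624
10.3 [0.6417 0.1563 0.3251] [[ 0.817  -0.5766 -0.0019]
 [-0.5766 -0.817  -0.0007]
 [-0.0011  0.0017 -1.    ]] 0.05149816141270514 -35.21297189060352
{'at': [0.5557, 0.0972, 0.0262], 'confidence': 0.95}
{'at': [0.665, 0.0616, 0.0242], 'confidence': 0.9}
{'at': [0.6409, 0.1576, 0.0245], 'confidence': 0.65}
```

View pics/w5.png

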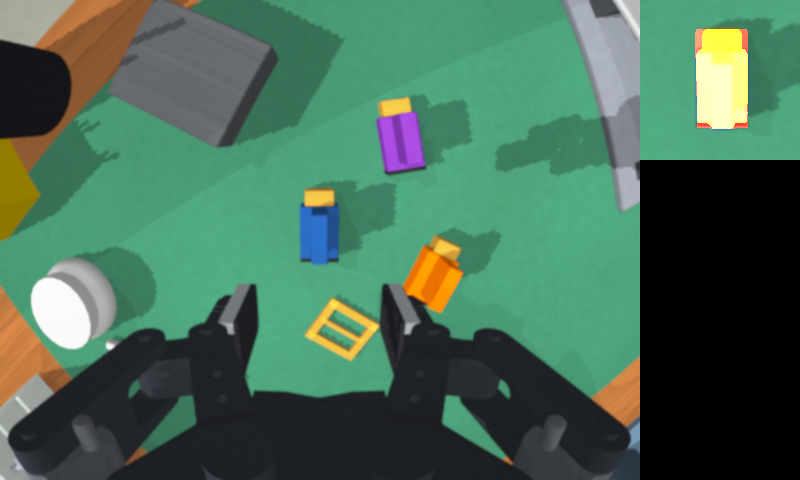

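The view shows B at (319,228), centred between the pads and aligned, with purple, orange and the frame all clear of the fingers. I'll descend, grip and lift.

jog_arm(commands=[{"translation": [0, 0, -3.5], "angular": [0, 0, 0], "grip": 60}, {"translation": [0, 0, -3.5], "angular": [0, 0, 0], "grip": 60}, {"translation": [0, 0, -3], "angular": [0, 0, 0], "grip": 60}, {"translation": [0, 0, -1.5], "angular": [0, 0, 0], "grip": 60}, {"translation": [0, 0, -0.9], "angular": [0, 0, 0], "grip": 60}, {"translation": [0, 0, 0], "angular": [0, 0, 0], "grip": 0}, {"translation": [0, 0, 0], "angular": [0, 0, 0], "grip": 0}, {"translation": [0, 0, 0], "angular": [0, 0, 0], "grip": 0}, {"translation": [0, 0, 0], "angular": [0, 0, 0], "grip": 0}, {"translation": [0, 0, 0], "angular": [0, 0, 0], "grip": 0}, {"translation": [0, 0, 0], "angular": [0, 0, 0], "grip": 0}])

```text
t: 11.45
ee_pos: [0.6426, 0.1565, 0.2038]
orientation: [[0.817, -0.577, 0.003], [-0.577, -0.817, -0.0], [0.003, -0.002, -1.0]]
wrist_force: [0.2, -0.9, 6.5]
width: 0.0104
finger_force: 64.4
```

jog_arm(commands=[{"translation": [0, 0, 4], "angular": [0, 0, 0], "grip": 0}, {"translation": [0, 0, 4], "angular": [0, 0, 0], "grip": 0}, {"translation": [-0.4, -3, 4], "angular": [0, 0, 0.135], "grip": 0}, {"translation": [-0.4, -3, 4], "angular": [0, 0, 0.135], "grip": 0}, {"translation": [-0.4, -3.4, 0], "angular": [0, 0, 0.135], "grip": 0}, {"translation": [-0.4, -3.4, 0], "angular": [0, 0, 0], "grip": 0}, {"translation": [-0.4, -3.4, 0], "angular": [0, 0, 0], "grip": 0}, {"translation": [-0.4, -3.4, 0], "angular": [0, 0, 0], "grip": 0}, {"translation": [-0.4, -3.4, 0], "angular": [0, 0, 0], "grip": 0}, {"translation": [-0.4, -3.4, 0], "angular": [0, 0, 0], "grip": 0}, {"translation": [-0.5, -3.4, 0], "angular": [0, 0, 0], "grip": 0}, {"translation": [-0.5, -3.4, 0], "angular": [0, 0, 0], "grip": 0}])

```text
t: 12.65
ee_pos: [0.5995, -0.1763, 0.3616]
orientation: [[0.978, -0.208, -0.001], [-0.208, -0.978, 0.001], [-0.001, -0.0, -1.0]]
wrist_force: [1.4, -0.4, -2.0]
width: 0.0103
finger_force: 63.4
```

jog_arm(commands=[{"translation": [0, 0, 0], "angular": [0.0227, 0.1023, 0], "grip": 0}, {"translation": [0, 0, 0], "angular": [0.0227, 0.1023, 0], "grip": 0}, {"translation": [0, 0, 0], "angular": [0.0227, 0.1023, 0], "grip": 0}, {"translation": [0, 0, 0], "angular": [0, 0, 0], "grip": 0}, {"translation": [0, 0, 0], "angular": [0, 0, 0], "grip": 0}])

```text
t: 13.15
ee_pos: [0.6003, -0.1751, 0.3612]
orientation: [[0.931, -0.209, -0.3], [-0.198, -0.978, 0.067], [-0.307, -0.003, -0.952]]
wrist_force: [-0.6, 0.5, -2.6]
width: 0.0102
finger_force: 63.3
```

```bash
cat > chk.py <<'E'
from h import *
t=sense();print(t["t"],t["ee_pos"],t["width"],t["wrist_force"])
psi=np.radians(-12.5);c,n=np.cos(psi),np.sin(psi);k=np.radians(18);C,S=np.cos(k),np.sin(k)
T=np.array([[c*C,-n,c*S],[n*C,c,n*S],[-S,0,C]]); print("TCP in tray",T.T@(t["ee_pos"]-np.array([.536,-.162,.1])));print("tool in tray",T.T@np.array(t["orientation"]))
E
python3 chk.py
```

```text
13.15 [ 0.6003 -0.1751  0.3612] 0.010176906669751067 [-0.6335  0.5356 -2.5576]
TCP in tray [-0.0183  0.0011  0.2687]
tool in tray [[ 1.      0.0084  0.0018]
 [ 0.0084 -1.      0.0003]
 [ 0.0018 -0.0003 -1.    ]]
```

jog_arm(commands=[{"translation": [-0.4, 0.09, -1.27], "angular": [0, 0, 0], "grip": 0}, {"translation": [-0.4, 0.09, -1.27], "angular": [0, 0, 0], "grip": 0}, {"translation": [-0.4, 0.09, -1.27], "angular": [0, 0, 0], "grip": 0}, {"translation": [-0.4, 0.09, -1.27], "angular": [0, 0, 0], "grip": 0}, {"translation": [-0.13, 0.03, -0.4], "angular": [0, 0, 0], "grip": 0}, {"translation": [-0.1, 0.02, -0.3], "angular": [0, 0, 0], "grip": 0}, {"translation": [-0.06, 0.01, -0.19], "angular": [0, 0, 0], "grip": 0}, {"translation": [-0.06, 0.01, -0.19], "angular": [0, 0, 0], "grip": 0}, {"translation": [-0.03, 0, -0.1], "angular": [0, 0, 0], "grip": 0}, {"translation": [0, 0, 0], "angular": [0, 0, 0], "grip": 0}, {"translation": [0, 0, 0], "angular": [0, 0, 0], "grip": 0}])

```text
t: 14.25
ee_pos: [0.5804, -0.1711, 0.2997]
orientation: [[0.93, -0.209, -0.301], [-0.198, -0.978, 0.067], [-0.308, -0.002, -0.951]]
wrist_force: [0.8, -0.4, -0.5]
width: 0.0105
finger_force: 63.5
```

```bash
python3 chk.py
```

```text
14.25 [ 0.5804 -0.1711  0.2997] 0.010464084300789584 [ 0.7947 -0.3531 -0.4867]
TCP in tray [-0.0186  0.0007  0.2039]
tool in tray [[ 1.      0.0079  0.0008]
 [ 0.0079 -1.     -0.0001]
 [ 0.0008  0.0001 -1.    ]]
```

jog_arm(commands=[{"translation": [-0.03, 0.0, -0.1], "angular": [0, 0, 0], "grip": 0}, {"translation": [0, 0, 0], "angular": [0, 0, 0], "grip": 50}, {"translation": [0, 0, 0], "angular": [0, 0, 0], "grip": 50}, {"translation": [0, 0, 0], "angular": [0, 0, 0], "grip": 50}, {"translation": [0, 0, 0], "angular": [0, 0, 0], "grip": 50}, {"translation": [0.6, -0.13, 1.9], "angular": [0, 0, 0], "grip": 50}, {"translation": [1, -0.2, 3], "angular": [0, 0, 0], "grip": 50}, {"translation": [0, 0, 3], "angular": [0, 0, 0], "grip": 50}, {"translation": [0, 0, 3], "angular": [0, 0, 0], "grip": 50}, {"translation": [0, 0, 0], "angular": [0, 0, 0], "grip": 50}, {"translation": [0, 0, 0], "angular": [0, 0, 0], "grip": 50}, {"translation": [0, 0, 0], "angular": [0, 0, 0], "grip": 50}])

```text
t: 15.45
ee_pos: [0.5956, -0.1741, 0.4059]
orientation: [[0.93, -0.209, -0.304], [-0.198, -0.978, 0.068], [-0.311, -0.003, -0.95]]
wrist_force: [0.5, -0.0, 0.4]
width: 0.0427
finger_force: 0.0
```

```bash
python3 - <<'E'
from h import *
w=snapshot("wrist"); q=snapshot("scene"); s=snapshot("side")
a=cv2.resize(q["img"][190:440,130:280],None,fx=2,fy=2); b=cv2.resize(s["img"][60:240,185:425],None,fx=1.6,fy=1.6)
o=np.zeros((600,800,3),np.uint8); o[:500,:300]=a; o[:288,305:689]=b; o[300:,310:710]=cv2.resize(w["img"],(400,300))
cv2.imwrite("pics/p6.png",o[...,::-1])
E
```

```text
(no output)
```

View pics/p6.png

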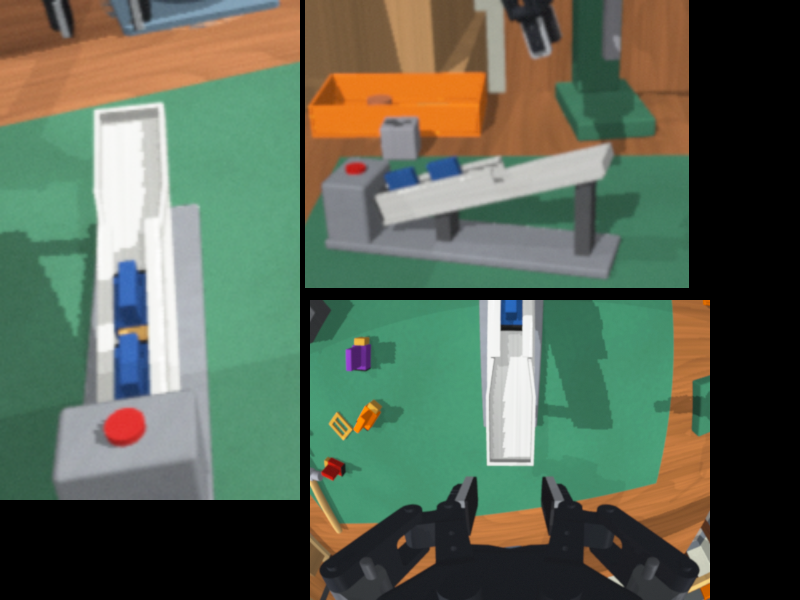

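Both blue blocks are in the covered rail, one behind the other at the stop, with their noses downhill. Red, orange and purple have not been moved, and the gripper is clear.

```bash
python3 -c "
from station import *
print(sign_off())"
```

```text
the job is handed in; nothing more can be done
None
```

Both blue stamp blocks are in the covered rail, one behind the other at the stop with their noses downhill; the red block was left where it was, and the job was handed in after about 15.6 s of the 56 s allowed.

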